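# Drop the rubber stoppers through the trap-door hopper

## Task

Two clear drop-bottom hoppers stand on the lab bench; one is empty, the other holds two rubber stoppers. On the loaded one, use its side lever to swing the trap door wide open so that both stoppers drop into the tray underneath, then bring the lever all the way back past its spring catch so that the door is shut and latched, and let go.

Things in the scene. Friction and masses are not known exactly. Their poses are not given: they have to be found in the camera images.
- hopper: Loaded clear box hopper, 100 mm square outside, 92 inside, walls 161-231 mm above bench, open top; origin on the bench under its middle, x away from the robot (within 0.3 rad), y left. Rod 270 mm tall at x = 135 mm; base plate x -110..150, y +-85, 8 mm thick. Trap door below, hinge along y at x = -48, z = 157. An identical empty hopper stands 0.25-0.45 m left or right: not used.
- gate (a joint): Trap door (96 x 92 mm) and side lever in one piece. Rad: 0 shut and latched, 1.4 hanging open (stop). Lever leans (value - 0.70) rad from upright, + = away from robot: push the grip away, up and over, to open. A sprung ball holds it shut; riding over it takes 2-8 N at the grip, in the first 0.3 rad opening and the last 0.3 closing; it snaps home to 0. Well past it, it falls open.
- gate_grip (a point): Middle of the lever's white grip: level bar 14 mm thick, 62 mm long, parallel to the hinge, 100 mm from its axis, beside the hopper at y = -100 mm; 233 mm above bench when shut or fully open, 257 with lever upright. Lever arm (10 mm bar) 32 mm nearer the hopper, catch plate 47, wall 50. Site y: along hinge to hopper; shut: x away from robot, z up. Pinched across, the bar can turn in the fingers.
- tray: White open plastic tray on the base plate under the loaded hopper, loose, 0.5 kg, outside 190 (x) x 150 (y) x 45 mm high, walls and floor 4 mm. Origin at the centre of its underside, 8 mm above the bench; z up, sides parallel to the hopper's. Its rim is about 100 mm below the closed door.
- stopper_a: One of the two like red-brown rubber stoppers in the hopper: tapered, 35 mm high, 38 mm across the top, 32 mm across the foot, about 45 g. Origin at the centre of the small end, z towards the large end. At the start both stand side by side on the closed trap door, small end down. They slide off as the door passes about 0.5 to 0.9 rad.
- stopper_b: One of the two like red-brown rubber stoppers in the hopper: tapered, 35 mm high, 38 mm across the top, 32 mm across the foot, about 45 g. Origin at the centre of the small end, z towards the large end. At the start both stand side by side on the closed trap door, small end down. They slide off as the door passes about 0.5 to 0.9 rad.

How it is judged:
On the way:
1. the trap door hangs wide open (beyond 0.9 rad) and both stoppers have dropped into the tray (value of joint gate above 0.9 rad and x of stopper_a in the frame of tray between -0.092 and 0.092 m and y of stopper_a in the frame of tray between -0.072 and 0.072 m and z of each of stopper_a, stopper_b in the frame of tray below 0.06 m and x of stopper_b in the frame of tray between -0.092 and 0.092 m and y of stopper_b in the frame of tray between -0.072 and 0.072 m), for 0.1 s.
At the end, for the whole second after the job is handed in: the trap door is shut and held by its catch (joint within 0.08 rad of 0), both stoppers lie at rest inside the tray (within its walls, their origins less than 60 mm above its underside), and the tray stands level within 10 degrees (value of joint gate below 0.08 rad and angle between tray's own z axis and vertical below 0.17 rad and x of stopper_a in the frame of tray between -0.092 and 0.092 m and y of stopper_a in the frame of tray between -0.072 and 0.072 m and z of each of stopper_a, stopper_b in the frame of tray below 0.06 m and x of stopper_b in the frame of tray between -0.092 and 0.092 m and y of stopper_b in the frame of tray between -0.072 and 0.072 m and linear speed of each of stopper_a, stopper_b, tray below 0.05 m/s); the robot touches nothing.
It also fails if it takes over 37 s, if anything falls off the work surface, if the arm or the gripper's body presses on something with over 40 N, if the wrist force passes 120 N, or if a joint passes its speed limit or range.

## Robot

A 7-joint arm with a two-finger parallel gripper is mounted at the origin on the work surface. World frame = base frame: x ahead of the robot, y to its left, z up, the work surface at z = 0. Lengths are in m, angles in rad, forces in N, time in s.
With the tool pointing down it reaches from about 0.425 to 0.875 m from the base axis. Payload 4.7 kg.
Tool frame: the origin (TCP) lies midway between the tips of the shut fingers; the grasp point (between the pads) lies 19 mm behind it; z points along the fingers, y is the line along which they close (so a half turn about z gives the same grasp; the last joint's range is limited). The gripper opens to 87 mm and grips with 3 to 60 N. Pads are 19 mm wide; open, the fingers measure 117 mm over their backs; the gripper's body (75 mm by 190 mm) begins 51 mm behind the grasp point.
Start: joints at [1.189, 0.321, -0.07, 1.45, 0.023, 1.371, -0.057], TCP at [0.251, -0.6, 0.223] pointing down, gripper open.
Joint ranges: [-2.86, 2.86], [-0.3, 2.09], [-1.38, 1.24], [0.06, 2.45], [-1.56, 4.7], [0.09, 2.05], [-2.69, 2.69]. Speed limits (rad/s): [2.57, 2.57, 3.14, 3.14, 3.14, 3.14, 3.14].

## Interface

Orientations are given as a rotation vector (axis times angle).
In Python, from bench import ctrl gives the robot as it stands.
- The arm moves only by the tool move_tool, called after "Request:" in YAML: its name, and indented under it one key for each argument. Schema: {"type":"object","properties":{"ticks":{"type":"array","items":{"type":"array","items":{"type":"number"},"minItems":5,"maxItems":5},"minItems":1,"maxItems":20},"squeeze":{"type":"number"},"only":{"type":"string"},"quiet":{"type":"boolean"},"lines":{"type":"string"}},"required":["ticks"],"additionalProperties":false}. ticks is a list of rows, 1 to 20 of them, each of 5 numbers: dx, dy, dz in units of 5 mm, then a turn about the tool's z in units of 0.2 rad, then the opening from 0.0 (shut) to 1.0 (fully open); each row is the pose to reach, as a shift and turn from the pose commanded when the call began, along the tool's axes at that moment; what a row does not reach only later rows make up. A row lasts 1/10 s, in which the tool goes at most 0.05 m and 0.15 rad, less where a joint would pass 70% of its speed; a pose out of reach is approached as far as the arm can. The fingers move at their own pace and stop on an object; squeeze is the grip in N (left out, the last holds). Time passes only in rows, so rows that do not move let the fingers close. The tool returns the time, the measured TCP pose, the force, the opening and the grip force at its end. only (a regular expression) keeps the lines of the reply that match it, lines (a string "A,B") keeps lines A to B, and quiet returns only ok. Input that does not fit is refused with a message, and nothing moves.
- ctrl.get_state(): the state, without advancing time (a new reading comes with each control period).
- ctrl.get_image(name): name is "scene" or "top" or "wrist"; returns the picture (384x512x3 uint8, red, green, blue); there is no depth.
- ctrl.camera_model(name): a dict with "vertical_fov" (degrees; the focal length in pixels is half the picture's height over the tangent of half this angle, whatever the lens; pixels are square), "cx", "cy" (the principal point, pixels), "rvec" (rotation vector, rad) and "tvec" (3), from world to camera coordinates, as OpenCV has them; the wrist camera has in their place "hand_eye" (4x4, takes a point from camera to tool coordinates, whose origin is the TCP and whose axes are the flange's). Camera axes: x right, y down, z forward; pixel columns grow to the right and rows downward; lengths in m; the calibration is good to about 2 mm. The wrist camera is an equidistant fisheye: a pixel r from the principal point sees the ray r / f radians off the axis. A picture is of the moment at which its call begins: read the wrist's pose just before it. camera_model takes no time and is no camera call.
- ctrl.close_job(): hands the job in; it is judged then, once.
The state is a dict: "time": time; "joint_positions": joint angles; "qd": joint speeds; "joint_torque": joint torques, N m; "position": TCP position; "tool_rot": TCP orientation; "ft_force": force on the tool from outside, world axes, zero at the start; "torque": the same for the moment, N m; "grip_width": opening from 0.0 (shut) to 1.0 (fully open); "grip_force": force on a finger pad.
Only numpy, scipy, OpenCV 4.12 (cv2) and the standard library are available. Lean on these libraries where they do the work, as an engineer would, in place of code of your own. Each camera call takes 0.05 s, during which the arm holds its last target. There are 200 camera calls.

## Working session

There is one attempt and no reset: what is moved stays moved. The work goes in short steps, Python scripts to look and compute and a tool call to move; the robot and the scene stay as the last step left them, time stands still between calls to the robot, and variables do not carry over. Pictures are saved under pics/ and viewed, at most 10 in all, crops included, and the job is handed in when it is done.

```bash
ls; mkdir -p pics; python3 - <<'E'
from bench import ctrl
import cv2
for n in("scene","top"):
    cv2.imwrite(f"pics/{n}0.png",ctrl.get_image(n)[:,:,::-1]); print(n,ctrl.camera_model(n))
s=ctrl.get_state();print(s)
E
```

```text
bench.py
pics
scene {'vertical_fov': 56.05362632902008, 'cx': 254.48066983359539, 'cy': 196.27323152495558, 'rvec': array([ 2.22104386,  0.86040924, -0.36320604]), 'tvec': array([-0.39530152, -0.16647651,  1.08051817])}
top {'vertical_fov': 46.52382168192677, 'cx': 260.92926748635915, 'cy': 192.31910602596716, 'rvec': array([ 2.21483347, -2.15543907,  0.0890791 ]), 'tvec': array([-0.03331781,  0.5745466 ,  1.07449624])}
{'time': 0.1, 'joint_positions': array([ 1.18910506,  0.32174503, -0.07009227,  1.45152702,  0.02259713,
        1.37079733, -0.05686631]), 'qd': array([ 0.00153021, -0.00214607, -0.00104156, -0.00141924,  0.00053691,
        0.0002379 ,  0.00072388]), 'joint_torque': array([-6.11392115e-04, -4.92574811e+01, -4.06178311e-01, -3.13399637e+01,
       -6.41596131e-02,  3.94567964e-02,  2.85896994e-05]), 'position': array([ 0.25037452, -0.59932016,  0.22158648]), 'tool_rot': array([-3.07865002e+00, -6.17439467e-01,  6.54340480e-04]), 'ft_force': array([-0.02059984,  0.26058688, -0.65967612]), 'torque': array([-0.03701817, -0.04214474,  0.01053357]), 'grip_force': 0.0, 'grip_width': 1.0020433527507686}
```

View pics/scene0.png

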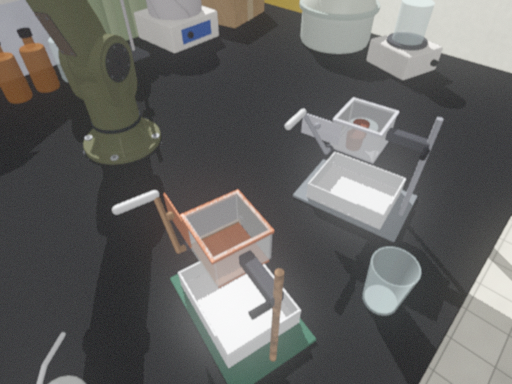

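View pics/top0.png

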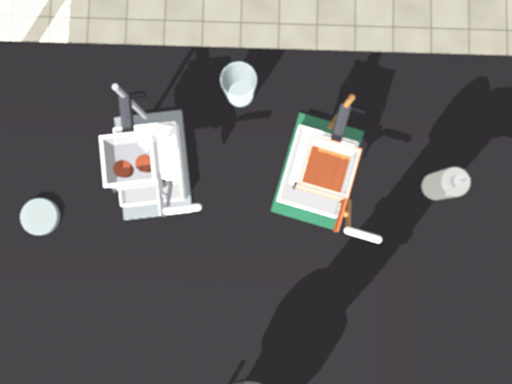

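The grey hopper (left in the top view, about (145,165)) holds the two red stoppers. Its white grip is at about (182,210) in the top view and (296,119) in the scene view. Next I'll zoom in on both.

```bash
python3 - <<'E'
import cv2,numpy as np
s=cv2.imread("pics/scene0.png");t=cv2.imread("pics/top0.png")
a=cv2.resize(s[85:235,270:445],None,fx=4,fy=4,interpolation=cv2.INTER_CUBIC)[:,:700]
b=cv2.resize(t[75:225,85:215],None,fx=4,fy=4,interpolation=cv2.INTER_CUBIC)
cv2.imwrite("pics/a.png",a);cv2.imwrite("pics/b.png",b)
E
```

```text
(no output)
```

View pics/a.png

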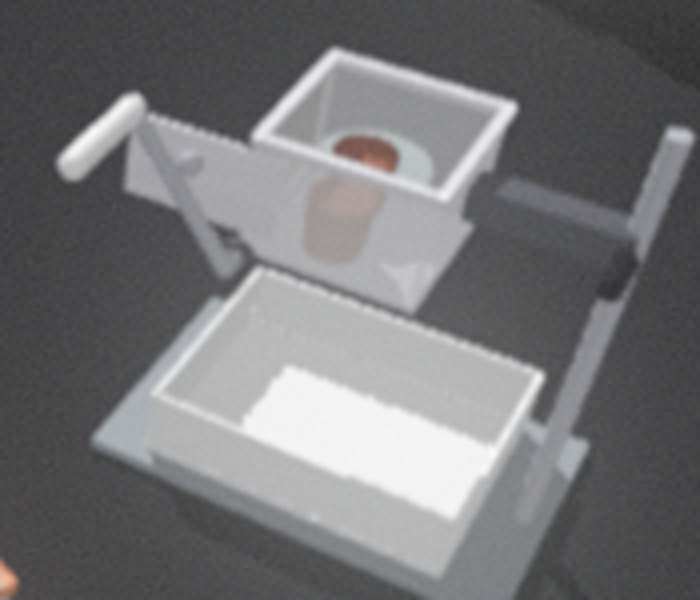

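View pics/b.png

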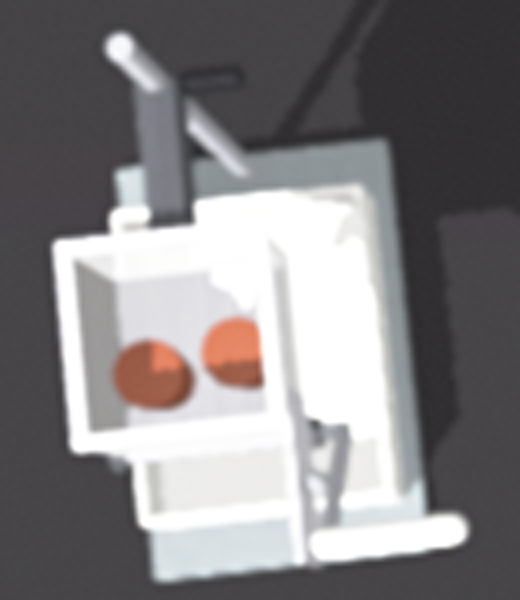

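```bash
cat > h.py <<'E'
import cv2,numpy as np
from bench import ctrl
def PK(n):
    m=ctrl.camera_model(n);f=192/np.tan(np.radians(m["vertical_fov"])/2)
    K=np.array([[f,0,m["cx"]],[0,f,m["cy"]],[0,0,1]])
    return K@np.c_[cv2.Rodrigues(m["rvec"])[0],m["tvec"]]
def tri(a,b):
    X=cv2.triangulatePoints(PK("scene"),PK("top"),np.array(a,float).T,np.array(b,float).T)
    return (X[:3]/X[3]).T
E
python3 - <<'E'
from h import *
A=np.array([(102,136),(70,164),(134,106),(252,135),(446,200),(518,105),(335,48)])/4+[270,85]-.375
B=np.array([(390,536),(460,528),(320,544),(286,445),(275,233),(55,243),(72,452)])/4+[85,75]-.375
X=tri(A,B);print(X.round(4))
for n,p in(("scene",A),("top",B)):
    q=PK(n)@np.c_[X,np.ones(7)].T;print((q[:2]/q[2]-p.T).T.round(1).tolist())
c=X[3:].mean(0);e=X[3:];dx=(e[1]+e[2]-e[0]-e[3]);print("center",c,"yaw",np.arctan2(dx[1],dx[0]),np.linalg.norm(dx)/2)
yg=X[2]-X[1];print("yaw grip",np.arctan2(-yg[0],yg[1]))
y=np.arctan2(dx[1],dx[0]);R=np.array([[np.cos(y),-np.sin(y)],[np.sin(y),np.cos(y)]])
print("grip in hopper",R.T@(X[0]-c)[:2])
s=ctrl.get_state();Rt=cv2.Rodrigues(s["tool_rot"])[0];print(s["position"],Rt.round(3).tolist())
print("d tool",Rt.T@(X[0]-s["position"]))
print(ctrl.camera_model("wrist"))
E
```

```text
[[0.5227 0.1375 0.2357]
 [0.528  0.1034 0.238 ]
 [0.5177 0.1716 0.2357]
 [0.5699 0.1943 0.2292]
 [0.6754 0.203  0.2338]
 [0.6644 0.3106 0.2333]
 [0.5608 0.2971 0.233 ]]
[[-0.2, 0.0], [-0.6, 0.0], [-0.0, 0.0], [-3.0, 0.2], [-2.8, 0.2], [-0.2, 0.0], [-0.7, 0.1]]
[[-0.1, -0.1], [-0.3, -0.3], [-0.0, -0.0], [-1.1, -1.7], [-0.9, -1.6], [-0.1, -0.2], [-0.3, -0.5]]
center [0.61764437 0.25127135 0.2323151 ] yaw 0.10573294532848725 0.10516844259555669
yaw grip 0.1487375943128601
grip in hopper [-0.1063781  -0.10310189]
[ 0.25037452 -0.59932016  0.22158648] [[0.923, 0.386, -0.001], [0.386, -0.923, 0.002], [-0.0, -0.002, -1.0]]
d tool [ 0.53542786 -0.57485406 -0.01321977]
{'vertical_fov': 65.70646984690485, 'cx': 257.1961491094856, 'cy': 194.16878097846092, 'hand_eye': array([[-8.36017315e-05, -9.65128466e-01, -2.61776694e-01,
         7.08090644e-02],
       [ 9.99999835e-01,  6.81801176e-05, -5.70731824e-04,
        -8.99158158e-04],
       [ 5.68677496e-04, -2.61776698e-01,  9.65128301e-01,
        -1.60960843e-01],
       [ 0.00000000e+00,  0.00000000e+00,  0.00000000e+00,
         1.00000000e+00]])}
```
Expected grip in hopper x = -48 - 100*sin(0.7)= -112.4. y -100. OK consistent. Height 233-236. Yaw ~0.12.

The manual's scale: shifts go in units of 5 mm and turns go in units of 0.2 rad. Converting my numbers, -0.128 m is -25.6, -0.572 m is -114.4, -1.3 rad is -6.5.

Request:
move_tool:
  ticks:
    - [0,0,-8,0,1]
    - [0,0,-17,0,1]
    - [4,-4,-25.6,0,1]
    - [11,-11,-25.6,-0.5,1]
    - [18,-18,-25.6,-1,1]
    - [25,-25,-25.6,-1.5,1]
    - [32,-32,-25.6,-2,1]
    - [39,-40,-25.6,-2.5,1]
    - [46,-47,-25.6,-3,1]
    - [53,-54,-25.6,-3.5,1]
    - [60,-61,-25.6,-4,1]
    - [67,-68,-25.6,-4.5,1]
    - [74,-76,-25.6,-5,1]
    - [81,-84,-25.6,-5.5,1]
    - [88,-92,-25.6,-6,1]
    - [94,-99,-25.6,-6.5,1]
    - [101,-106,-25.6,-6.5,1]
    - [106,-113,-25.6,-6.5,1]
    - [107,-114.4,-25.6,-6.5,1]
    - [107,-114.4,-25.6,-6.5,1]
  squeeze: 15

```text
time: 2.1
position: [0.5231, 0.1365, 0.3499]
tool_rot: [-2.071, -2.36, 0.001]
ft_force: [-0.8, 0.3, -0.1]
grip_width: 1.0
grip_force: 0.0
```

```bash
cat >> h.py <<'E'
def wray(s,px):
    m=ctrl.camera_model("wrist");f=192/np.tan(np.radians(m["vertical_fov"])/2)
    d=np.array(px,float)-[m["cx"],m["cy"]];r=np.linalg.norm(d);t=r/f
    v=np.r_[d/max(r,1e-9)*np.sin(t),np.cos(t)];H=m["hand_eye"];R=cv2.Rodrigues(s["tool_rot"])[0]
    return s["position"]+R@H[:3,3],R@H[:3,:3]@v
E
python3 - <<'E'
from h import *
s=ctrl.get_state();im=ctrl.get_image("wrist");cv2.imwrite("pics/w0.png",im[:,:,::-1])
R=cv2.Rodrigues(s["tool_rot"])[0];print(s["time"],s["position"],R.round(3).tolist(),s["joint_positions"].round(2))
np.savez("w0.npz",**s)
E
```

```text
2.1 [0.52312879 0.13654959 0.34992423] [[-0.13, 0.992, -0.001], [0.992, 0.13, 0.001], [0.001, -0.001, -1.0]] [ 0.46  0.11 -0.83  1.48  0.08  1.58 -0.24]
```

View pics/w0.png

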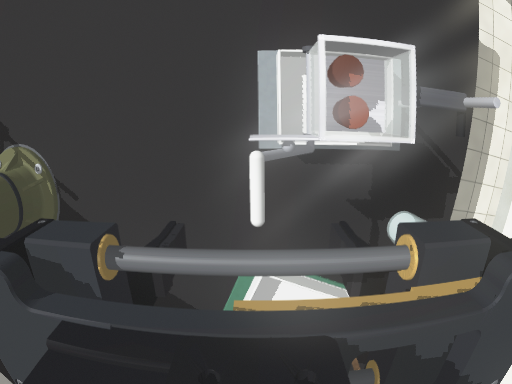

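The wrist view shows the grip upright in the picture from (257,152) to (258,226), so the yaw matches. Both stoppers are in the hopper at (346,72) and (351,112).

```bash
python3 - <<'E'
from h import *
s=dict(np.load("w0.npz"))
for p in((257.5,189),(257,153),(258,225)):
    o,d=wray(s,p);print([(o+d*(z-o[2])/d[2]).round(4).tolist() for z in(.23,.235,.24)])
# wrist + top triangulation of grip centre
P=PK("top");o,d=wray(s,(257.5,189))
f=lambda t:(lambda q:q[:2]/q[2]-[182.1,208.6])(P@np.r_[o+d*t,1])
from scipy.optimize import least_squares
r=least_squares(f,[.2]);print((o+d*r.x[0]).round(4),r.fun)
E
```

```text
[[0.5222, 0.1379, 0.23], [0.522, 0.1392, 0.235], [0.5219, 0.1404, 0.24]]
[[0.5171, 0.1728, 0.23], [0.5171, 0.1734, 0.235], [0.517, 0.1741, 0.24]]
[[0.5275, 0.1008, 0.23], [0.5273, 0.1027, 0.235], [0.527, 0.1046, 0.24]]
[0.5221 0.1382 0.2311] [-0.01084903  0.3187591 ]
```

Request:
move_tool:
  ticks:
    - [0,0,9,0,1]
    - [-0.6,-0.2,18,0,1]
    - [-0.6,-0.2,25,0,1]
    - [-0.6,-0.2,27,0,1]
    - [-0.6,-0.2,27,0,0.1]
    - [-0.6,-0.2,27,0,0.1]
    - [-0.6,-0.2,27,0,0.1]
    - [-0.6,-0.2,27,0,0.1]
    - [-0.6,-0.2,27,0,0.1]
    - [-0.6,-0.2,27,0,0.1]
    - [-0.6,-0.2,27,0,0.1]
  squeeze: 15

```text
time: 3.25
position: [0.5231, 0.1313, 0.2157]
tool_rot: [2.078, 2.356, 0.0]
ft_force: [-0.9, -0.5, -0.3]
grip_width: 0.449
grip_force: 0.0
```

Request:
move_tool:
  ticks:
    - [0,0,0,0,0.05]
    - [0,0,0,0,0.05]
    - [0,0,0,0,0.05]
    - [0,0,0,0,0.05]
    - [0,0,0,0,0.05]
    - [0,0,0,0,0.05]
    - [0,0,0,0,0.05]
  squeeze: 15

```text
time: 3.95
position: [0.5234, 0.1312, 0.2155]
tool_rot: [2.078, 2.356, 0.001]
ft_force: [2.7, 0.4, -1.6]
grip_width: 0.155
grip_force: 15.0
```

To row units: 0.0445 m is 8.9, 0.035 m is 7.

Request:
move_tool:
  ticks:
    - [0,1.6,-1.2,0,0.05]
    - [0,3.3,-2.26,0,0.05]
    - [0,5.1,-3.12,0,0.05]
    - [0,7,-3.8,0,0.05]
    - [0,8.9,-4.3,0,0.05]
  squeeze: 15

```text
time: 4.45
position: [0.5683, 0.1372, 0.238]
tool_rot: [2.078, 2.356, 0.002]
ft_force: [-1.7, 0.8, 2.1]
grip_width: 0.153
grip_force: 15.0
```

To row units: 0.08 m is 16, 0.0763 m is 15.26.

Request:
move_tool:
  ticks:
    - [0,2,-0.3,0,0.05]
    - [0,4,-0.4,0,0.05]
    - [0,6,-0.3,0,0.05]
    - [0,8,0,0,0.05]
    - [0,9.9,0.5,0,0.05]
    - [0,11.76,1.2,0,0.05]
    - [0,13.6,2.04,0,0.05]
    - [0,15.26,3.08,0,0.05]
    - [0,16,3.6,0,0.05]
    - [0,16,3.6,0,0.05]
    - [0,16,3.6,0,0.05]
    - [0,16,3.6,0,0.05]
    - [0,16,3.6,0,0.05]
    - [0,16,3.6,0,0.05]
  squeeze: 15

```text
time: 5.85
position: [0.6462, 0.1468, 0.2189]
tool_rot: [-2.078, -2.356, 0.001]
ft_force: [-0.6, 2.3, -2.1]
grip_width: 0.154
grip_force: 15.0
```

```bash
python3 - <<'E'
from h import *
a=ctrl.get_image("scene")[60:260,240:470,::-1];b=ctrl.get_image("top")[60:240,70:240,::-1]
a=cv2.resize(a,None,fx=2,fy=2);b=cv2.resize(b,(340,400));cv2.imwrite("pics/o.png",np.hstack([a,b]))
E
```

```text
(no output)
```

View pics/o.png

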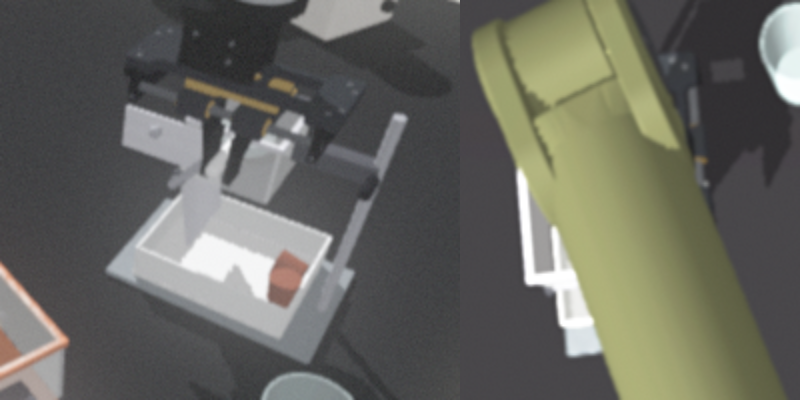

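The scene view shows the door hanging open and red rubber in the tray near (288,278), possibly one stopper behind the other. The wrist view should show whether the hopper is empty.

```bash
python3 - <<'E'
from h import *
b=ctrl.get_image("wrist")[:260,100:480,::-1];a=ctrl.get_image("scene")[160:240,300:420,::-1]
b=cv2.resize(b,(439,300));a=cv2.resize(a,(360,240));a=np.vstack([a,np.zeros((60,360,3),np.uint8)]);cv2.imwrite("pics/o2.png",np.hstack([b,a]))
E
```

```text
(no output)
```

View pics/o2.png

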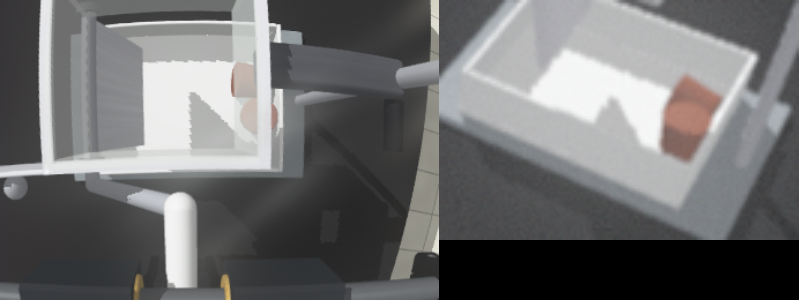

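The left half shows an empty hopper. Both stoppers lie in the tray, at (243,80) and (258,118) in this picture. Now I'll bring the lever back along the arc, a little past shut.

To row units: -0.128 m is -25.6, -0.1245 m is -24.9.

Request:
move_tool:
  ticks:
    - [0,-2.44,-1.56,0,0.05]
    - [0,-4.24,-2.42,0,0.05]
    - [0,-6.12,-3.12,0,0.05]
    - [0,-8.04,-3.6,0,0.05]
    - [0,-10,-3.9,0,0.05]
    - [0,-12,-4,0,0.05]
    - [0,-14,-3.9,0,0.05]
    - [0,-16,-3.6,0,0.05]
    - [0,-17.92,-3.12,0,0.05]
    - [0,-19.8,-2.4,0,0.05]
    - [0,-21.6,-1.6,0,0.05]
    - [0,-23.3,-0.52,0,0.05]
    - [0,-24.9,0.7,0,0.05]
    - [0,-25.6,1.2,0,0.05]
    - [0,-25.8,1.4,0,0.05]
    - [0,-25.8,1.4,0,0.05]
    - [0,-25.8,1.4,0,0.05]
  squeeze: 15

```text
time: 7.75
position: [0.5235, 0.1305, 0.2153]
tool_rot: [2.074, 2.348, 0.014]
ft_force: [10.9, -1.3, 10.9]
grip_width: 0.155
grip_force: 15.0
```

To row units: -0.135 m is -27, -0.12 m is -24.

Request:
move_tool:
  ticks:
    - [0,0.6,-0.4,0,0.05]
    - [0,0.6,-0.4,0,0.6]
    - [0,0.6,-0.4,0,0.6]
    - [0,0.6,-0.4,0,0.6]
    - [0,0.6,-0.4,0,0.6]
    - [0,0.6,-0.4,0,0.6]
    - [0,0.6,-0.4,0,0.6]
    - [0,0.6,-8,0,0.6]
    - [0,0.6,-16,0,0.6]
    - [0,0.6,-24,0,0.6]
    - [0,0.6,-27,0,0.6]
    - [0,0.6,-27,0,0.6]

```text
time: 8.95
position: [0.5225, 0.1316, 0.3491]
tool_rot: [2.077, 2.354, 0.005]
ft_force: [-0.7, -0.2, -0.2]
grip_width: 0.6
grip_force: 0.0
```

```bash
python3 - <<'E'
from h import *
b=ctrl.get_image("wrist")[:260,100:480,::-1];a=ctrl.get_image("scene")[85:235,270:445,::-1]
b=cv2.resize(b,(439,300));a=cv2.resize(a,(350,300));cv2.imwrite("pics/c.png",np.hstack([b,a]))
E
```

```text
(no output)
```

View pics/c.png

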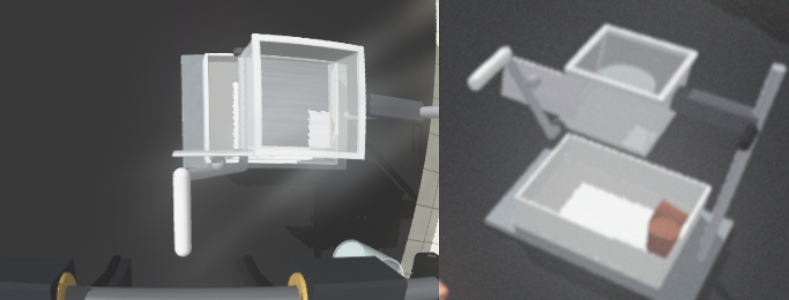

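The grip is back at its starting pixels: (489,68) here, which is scene (295,119). The door is shut, both stoppers are in the tray at (665,228), and the gripper is clear.

```bash
python3 -c "
from bench import ctrl
print(ctrl.close_job())"
```

```text
the job is handed in; nothing more can be done
None
```

I opened the loaded hopper's trap door, both stoppers dropped into the tray, and I brought the lever back to its shut position, let go and handed the job in at about 9 s; no verdict was returned, but the last pictures show the door shut, both stoppers in the tray and the gripper clear.

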